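Pack the ultrasound test block snug in its cradle

TASK

The ultrasound test block is held in its cradle by two packers standing side by side between the block and the steel end stop, and one of them is already in the gap. Choose the one packer in the rack that fills the rest of the gap snugly, lift it out, stand it upright on the bench and let go so that you can take it again by its narrow ends, and lower it into the gap beside the first, gently, without dropping or forcing it, until both stand upright on the gap's floor, about centred on the end stop. Leave the other two packers standing in the rack and do not disturb anything else on the bench.

Things in the scene. Friction and masses are not known exactly. Their poses are not given: they have to be found in the camera images.
- cradle: Fixed base plate: grey test block and steel end stop, gap between them 47 mm wide in y. Origin on the bench under mid-gap; z up; +y: block to stop. Gap floor z=10, open above and at x ends. Block: face y=-23.5, 90 thick, 100 wide in x, top z=80. Stop: face y=+23.5, 20 thick, x -20 to 20, top z=80 half-round (r 10). At the start one packer stands in the gap, within 1 mm of the block. (mm)
- rack: Fixed rack: white floor 90 x 210 x 10 mm, two steel rails along each long side (top z=70 mm). Origin underside centre on the bench; axes parallel to the cradle's. Three packers stand in a row along y on its floor (z=10 mm), 28 mm or more apart, broad faces to +-y. Rails, as high as the packers and 3 mm off their narrow ends, keep the ends from being grasped; the faces can be, from above.
- packer12: Loose yellow plastic packer, upright block 12 mm thick (its y) x 54 mm wide (x) x 60 mm tall (z, up), square foot, top edges rounded 6 mm, about 35 g. Origin: bottom middle of one broad face; it reaches from there 12 mm along its own +y (centre y = 6 mm), +-27 mm in x. Starts upright in the rack or the cradle's gap, axes parallel to the cradle's.
- packer18: Loose blue plastic packer, upright block 18 mm thick (its y) x 54 mm wide (x) x 60 mm tall (z, up), square foot, top edges rounded 6 mm, about 54 g. Origin: bottom middle of one broad face; it reaches from there 18 mm along its own +y (centre y = 9 mm), +-27 mm in x. Starts upright in the rack or the cradle's gap, axes parallel to the cradle's.
- packer26: Loose green plastic packer, upright block 26 mm thick (its y) x 54 mm wide (x) x 60 mm tall (z, up), square foot, top edges rounded 6 mm, about 80 g. Origin: bottom middle of one broad face; it reaches from there 26 mm along its own +y (centre y = 13 mm), +-27 mm in x. Starts upright in the rack or the cradle's gap, axes parallel to the cradle's.
- packer32: Loose red plastic packer, upright block 32 mm thick (its y) x 54 mm wide (x) x 60 mm tall (z, up), square foot, top edges rounded 6 mm, about 99 g. Origin: bottom middle of one broad face; it reaches from there 32 mm along its own +y (centre y = 16 mm), +-27 mm in x. Starts upright in the rack or the cradle's gap, axes parallel to the cradle's.
- gel_bottle: White gel bottle, 56 mm across, 170 mm tall, standing; bystander. Origin: underside centre.
- steel_bowl: Steel bowl, 120 mm across, 45 mm tall; bystander. Origin: underside centre.
- amber_jar: Amber glass jar with black lid, 60 mm across, 85 mm tall; bystander. Origin: underside centre.
- probe: White and grey ultrasound probe lying on the bench, about 121 x 58 x 24 mm; bystander. Origin: underside, middle of its handle.
- spray_can: Can with a green label, 52 mm across, 140 mm tall; bystander. Origin: underside centre.

How it is judged (in metres and radians):
On the way:
1. The chosen packer stands upright on the bench itself, let go (((height (world z) of packer12 between -0.003 and 0.005 m and angle between packer12's own z axis and vertical below 0.08 rad and linear speed of packer12 below 0.02 m/s and contact force between packer12 and the fingers below 0.05 N) or (height (world z) of packer18 between -0.003 and 0.005 m and angle between packer18's own z axis and vertical below 0.08 rad and linear speed of packer18 below 0.02 m/s and contact force between packer18 and the fingers below 0.05 N) or (height (world z) of packer26 between -0.003 and 0.005 m and angle between packer26's own z axis and vertical below 0.08 rad and linear speed of packer26 below 0.02 m/s and contact force between packer26 and the fingers below 0.05 N) or (height (world z) of packer32 between -0.003 and 0.005 m and angle between packer32's own z axis and vertical below 0.08 rad and linear speed of packer32 below 0.02 m/s and contact force between packer32 and the fingers below 0.05 N))), for 0.2 s.
At the end, for the whole second after the job is handed in: 12 with 32 mm, or 18 with 26 mm packers stand in the gap: on its floor within 3 mm, upright within 0.08 rad, within 12 mm of the end stop's middle along x, at rest; the other two stand in the rack (tilt under 0.1 rad) within 25 mm of their start (((x of packer12 in the frame of cradle between -0.012 and 0.012 m and y of packer12 in the frame of cradle between -0.0255 and 0.0255 m and z of packer12 in the frame of cradle between 0.007 and 0.013 m and angle between each of packer12, packer32's own z axis and vertical below 0.08 rad and linear speed of each of packer12, packer32 below 0.02 m/s and x of packer32 in the frame of cradle between -0.012 and 0.012 m and y of packer32 in the frame of cradle between -0.0255 and 0.0255 m and z of packer32 in the frame of cradle between 0.007 and 0.013 m and distance of each of packer18, packer26 from where it was at the start of the episode below 0.025 m and angle between each of packer18, packer26's own z axis and vertical below 0.1 rad) or (x of packer18 in the frame of cradle between -0.012 and 0.012 m and y of packer18 in the frame of cradle between -0.0255 and 0.0255 m and z of packer18 in the frame of cradle between 0.007 and 0.013 m and angle between each of packer18, packer26's own z axis and vertical below 0.08 rad and linear speed of each of packer18, packer26 below 0.02 m/s and x of packer26 in the frame of cradle between -0.012 and 0.012 m and y of packer26 in the frame of cradle between -0.0255 and 0.0255 m and z of packer26 in the frame of cradle between 0.007 and 0.013 m and distance of each of packer12, packer32 from where it was at the start of the episode below 0.025 m and angle between each of packer12, packer32's own z axis and vertical below 0.1 rad))); the robot touches nothing.
It fails at once if A bystander on the bench is moved by more than 30 mm (distance of any of gel_bottle, steel_bowl, amber_jar, probe, spray_can from where it was at the start of the episode above 0.03 m).
It fails at once if A packer is forced: it presses on the cradle (test block, end stop or floor) with more than 40 N (contact force between any of packer12, packer18, packer26, packer32 and cradle above 40 N).
It fails at once if A packer is dropped into the gap: inside it, below the top of the end stop, it moves faster than 0.5 m/s ((linear speed of packer12 above 0.5 m/s and horizontal distance between packer12 and cradle below 0.035 m and height (world z) of packer12 below 0.075 m) or (linear speed of packer18 above 0.5 m/s and horizontal distance between packer18 and cradle below 0.035 m and height (world z) of packer18 below 0.075 m) or (linear speed of packer26 above 0.5 m/s and horizontal distance between packer26 and cradle below 0.035 m and height (world z) of packer26 below 0.075 m) or (linear speed of packer32 above 0.5 m/s and horizontal distance between packer32 and cradle below 0.035 m and height (world z) of packer32 below 0.075 m)).
It also fails if it takes over 64 s, if anything falls off the work surface, if the arm or the gripper's body presses on something with over 40 N, if the wrist force passes 120 N, or if a joint passes its speed limit or range.

ROBOT

A 6-joint arm with a two-finger parallel gripper is mounted at the origin on the work surface. World frame = base frame: x ahead of the robot, y to its left, z up, the work surface at z = 0. Lengths are in m, angles in degrees, forces in N, time in s.
With the tool pointing down it reaches from about 0.4 to 0.825 m from the base axis. Payload 7 kg.
Tool frame: the origin (TCP) lies midway between the tips of the shut fingers; the grasp point (between the pads) lies 19 mm behind it; z points along the fingers, y is the line along which they close (so a half turn about z gives the same grasp; the last joint's range is limited). The gripper opens to 88 mm and grips with 3 to 60 N. Pads are 19 mm wide; open, the fingers measure 130 mm over their backs; the gripper's body (78 mm by 193 mm) begins 47 mm behind the grasp point.
Start: joints at [-49.727, 20.546, 0.682, 0, -70.136, -16.507], TCP at [0.272, -0.618, 0.196] pointing down, gripper open.
Joint ranges: [-176.03, 176.03], [-82.01, 121.73], [-58.28, 71.71], [-173.87, 95.51], [-174.79, -0.11], [-173.66, 173.66]. Speed limits (degrees/s): [136.94, 136.94, 172.46, 180, 180, 180].

INTERFACE

Orientations are given as [roll, pitch, yaw] about the fixed x, y, z axes, in that order (R = Rz(yaw) Ry(pitch) Rx(roll)).
In Python, from plant import ctrl, viewer, close_job gives the robot as it stands. The module is installed in compiled form; this text tells all that it offers.
- The arm moves only by the tool step_arm, never from a script. Its argument "moves" is a list that holds one entry, the list of rows, each a list of 5 numbers: the shift along the world's x, y, z in cm, then the turn about the world's z in rad, then the finger opening in cm, from 0 to 8.76. In form: [[[tx, ty, tz, twist, grip], ...]]. A call has 1 to 10 rows; each row shifts and turns the commanded pose from where the row before left it; what a row does not reach is not made up. A row lasts 1/10 s, in which the tool goes at most 50 mm and 8.59 degrees, less where a joint would pass 70% of its speed; a pose out of reach is approached as far as the arm can. A call with a gripper value outside its range is refused whole. The fingers move at their own pace and stop on an object; the grip force is fixed at half the most. Time passes only in rows, so rows that do not move let the fingers close. It gives the time, the measured TCP pose, the force, the opening and the grip force at its end, in the units of the state.
- ctrl.get_obs(): the state, without advancing time (a new reading comes with each control period).
- viewer.snapshot(name): name is "side" or "top" or "wrist"; returns (picture, depth): 480x640x3 uint8, blue, green, red; 480x640 float32, m along the optical axis (not along the pixel's ray), 0 where there is no reading.
- viewer.camera_info(name): a dict with "camera_matrix" (3x3 intrinsics, pixels), "eye" and "orientation" of the camera in the world. Camera axes: x right, y down, z forward; pixel columns grow to the right and rows downward; lengths in m; the calibration is good to about 2 mm. A picture is of the moment at which its call begins: read the wrist's pose just before it. camera_info takes no time and is no camera call; for the wrist camera it gives the pose at the moment of the call.
- close_job(): hands the job in; it is judged then, once.
The state is a dict: "clock": time; "joint_pos": joint angles; "qvel": joint speeds; "tau": joint torques, N m; "tool_pos": TCP position; "orientation": TCP orientation; "force": force on the tool from outside, world axes, zero at the start; "moment": the same for the moment, N m; "opening": finger opening in m; "gripper_force": force on a finger pad.
Only numpy, scipy, OpenCV 4.12 (cv2) and the standard library are available. Lean on these libraries where they do the work, as an engineer would, in place of code of your own. Each camera call takes 0.05 s, during which the arm holds its last target. There are 200 camera calls.

## Working session

There is one attempt and no reset: what is moved stays moved. The work goes in short steps, Python scripts to look and compute and a tool call to move; the robot and the scene stay as the last step left them, time stands still between calls to the robot, and variables do not carry over. Pictures are saved under pics/ and viewed, at most 10 in all, crops included, and the job is handed in when it is done.

Besides the shell and the picture viewer there is one more tool, called after "Emit:" as name(argument=value, ...) on one line, values as JSON. step_arm: Moves the arm, as the interface text tells. Its arguments: {"type":"object","properties":{"moves":{"type":"array","items":{"type":"array","items":{"type":"array","items":{"type":"number"}}}}},"required":["moves"]}

```bash
mkdir -p pics; python3 - <<'E'
from plant import ctrl, viewer
import cv2,numpy as np
print(ctrl.get_obs())
for n in("top","side"):
    p,d=viewer.snapshot(n); cv2.imwrite(f"pics/{n}0.png",p); np.savez(f"{n}0.npz",p=p,d=d); print(n,viewer.camera_info(n))
E
```

```text
{'clock': 0.0, 'joint_pos': array([-4.97278496e+01,  2.05913390e+01,  6.33761665e-01, -2.00770668e-02,
       -7.01362775e+01, -1.65071691e+01]), 'qvel': array([-0.12949445,  0.07509424, -0.0096146 ,  0.0564673 , -0.0229851 ,
        0.00107482]), 'tau': array([-2.67394062e-04, -5.82719278e+01,  2.93058783e+01,  6.99735135e+00,
        6.84848113e-03, -1.91575682e-04]), 'tool_pos': array([ 0.27176915, -0.6172784 ,  0.19512386]), 'orientation': array([ 1.79904650e+02, -8.57421904e-03, -1.56241849e+02]), 'force': array([ 0.4226522 , -0.14622183,  0.49347052]), 'moment': array([ 0.02865225, -0.00108556,  0.01283618]), 'gripper_force': 0.0, 'opening': 0.08741883511178997}
top {'camera_matrix': array([[439.32758202,   0.        , 319.95681576],
       [  0.        , 439.32758202, 237.95326869],
       [  0.        ,   0.        ,   1.        ]]), 'eye': array([ 0.45154513, -0.01208349,  1.10227426]), 'orientation': array([-174.03010096,    0.63698888,  -89.4023572 ])}
side {'camera_matrix': array([[519.91369057,   0.        , 324.7603137 ],
       [  0.        , 519.91369057, 245.19364231],
       [  0.        ,   0.        ,   1.        ]]), 'eye': array([-0.01895114, -0.68539675,  1.12357816]), 'orientation': array([-140.31798615,    0.86838378,  -41.2259124 ])}
```

View pics/top0.png

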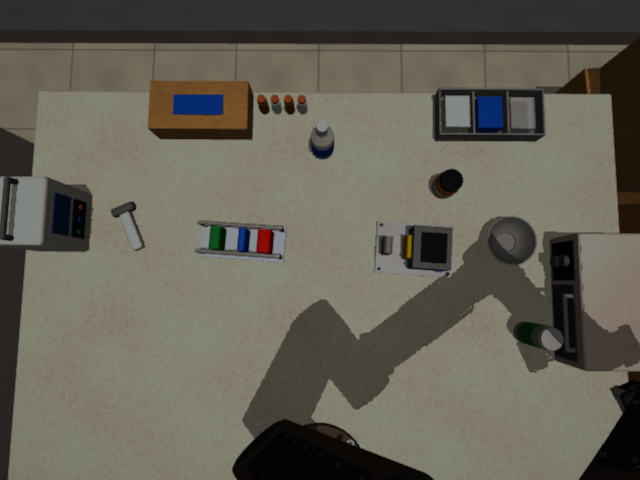

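View pics/side0.png

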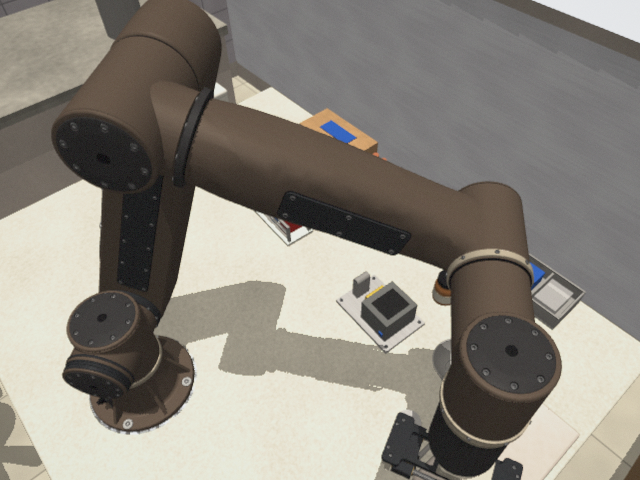

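Top view: the gap holds the yellow packer (12 mm) at about (409,246), so I need red (32 mm). The rack holds green (217,237), blue (243,240) and red (265,241). The bench between rack and cradle, around (330,240), is free.

```bash
cat > h.py <<'E'
import cv2,numpy as np
from scipy.spatial.transform import Rotation as R
from plant import ctrl,viewer
def cam(n):
    i=viewer.camera_info(n); return i["camera_matrix"],np.array(i["eye"]),R.from_euler("xyz",i["orientation"],degrees=True).as_matrix()
def onplane(c,uv,z):
    K,e,M=c; uv=np.atleast_2d(uv).astype(float)
    d=np.c_[uv,np.ones(len(uv))]@np.linalg.inv(K).T@M.T
    return e+d*((z-e[2])/d[:,2])[:,None]
def points(c,d):
    K,e,M=c; v,u=np.indices(d.shape); q=np.stack([u,v,np.ones_like(u)],-1)@np.linalg.inv(K).T*d[...,None]
    return q@M.T+e
HUE={"red":[(0,6),(174,180)],"yellow":[(22,35)],"green":[(50,75)],"blue":[(105,125)]}
def mask(p,c,smin=120,vmin=50):
    h=cv2.cvtColor(p,cv2.COLOR_BGR2HSV); m=np.zeros(h.shape[:2],bool)
    for a,b in HUE[c]: m|=(h[...,0]>=a)&(h[...,0]<=b)
    return m&(h[...,1]>smin)&(h[...,2]>vmin)
def st():
    o=ctrl.get_obs(); print(round(o["clock"],2),o["tool_pos"].round(4),o["orientation"].round(2),"F",o["force"].round(1),"open",round(o["opening"],4),"g",round(o["gripper_force"],1),"J",o["joint_pos"].round(1)); return o
E
python3 - <<'E'
from h import *
f=np.load("top0.npz");c=cam("top");P=points(c,f["d"])
roi=np.zeros((480,640),bool);roi[215:285,190:460]=1
for k in HUE:
    m=mask(f["p"],k)&roi
    t=m&(P[...,2]>.063)
    if t.sum()<3: print(k,m.sum(),t.sum());continue
    v,u=np.nonzero(t); q=onplane(c,np.c_[u,v],.07)
    print(k,m.sum(),t.sum(),np.median(P[t][:,2]).round(4),q[:,:2].min(0).round(4),q[:,:2].max(0).round(4),q[:,:2].mean(0).round(4),cv2.minAreaRect(q[:,:2].astype(np.float32)))
# block top and whole white plates
t=roi&(P[...,2]>.075)&(P[...,2]<.085)
cc,l,s,ct=cv2.connectedComponentsWithStats(t.astype(np.uint8))
for i in range(1,cc):
    if s[i,4]>30:
        v,u=np.nonzero(l==i);q=onplane(c,np.c_[u,v],.08)[:,:2].astype(np.float32);print("z80",s[i],cv2.minAreaRect(q))
E
```

```text
red 322 289 0.0698 [0.5271 0.1187] [0.5796 0.1493] [0.5532 0.1341] ((0.553334653377533, 0.13397958874702454), (0.05229422450065613, 0.03064897283911705), 0.5178049802780151)
yellow 130 121 0.0687 [ 0.5163 -0.2165] [ 0.5684 -0.2019] [ 0.5413 -0.2084] ((0.5423843264579773, -0.20860305428504944), (0.012880265712738037, 0.052548788487911224), 86.51712799072266)
green 215 211 0.0697 [0.5332 0.2397] [0.5857 0.2629] [0.5596 0.2508] ((0.5596395134925842, 0.25074076652526855), (0.02241447940468788, 0.05283384397625923), 86.90897369384766)
blue 177 149 0.0695 [0.5291 0.1783] [0.5815 0.1961] [0.5562 0.1867] ((0.5556009411811829, 0.18681666254997253), (0.015678646042943, 0.05263594537973404), 86.52658081054688)
z80 [ 411  225   41   45 1636] ((0.5400349497795105, -0.2589073181152344), (0.0909700021147728, 0.09990434348583221), 86.47804260253906)
z80 [384 236   8  17 122] ((0.5456445217132568, -0.15730521082878113), (0.016329040750861168, 0.03770209848880768), 89.7303695678711)
```

Emit:
step_arm(moves=[[[1.65,4.4,0.5,-0.03,8.7],[1.65,4.4,0.5,-0.03,8.7],[1.65,4.4,0.5,-0.03,8.7],[1.65,4.4,0.5,-0.03,8.7],[1.65,4.4,0.5,-0.03,8.7],[1.65,4.4,0.5,-0.03,8.7],[1.65,4.4,0.5,-0.03,8.7],[1.65,4.4,0.5,-0.03,8.7],[1.65,4.4,0.5,-0.03,8.7],[1.65,4.4,0.5,-0.03,8.7]]])

```text
clock: 1.1
tool_pos: [0.437, -0.1758, 0.2463]
orientation: [180.0, 0.0, -173.5]
force: [2.3, 0.2, 0.0]
opening: 0.0869
gripper_force: 0.0
```

Emit:
step_arm(moves=[[[1.65,4.4,0,-0.0245,4.4],[1.65,4.4,0,-0.0245,4.4],[1.65,4.4,0,-0.0245,4.4],[1.65,4.4,0,-0.0245,4.4],[1.65,4.4,0,-0.0245,4.4],[1.65,4.4,0,-0.0245,4.4],[1.65,4.4,0,-0.0245,4.4],[0,0,0,0,4.4],[0,0,0,0,4.4],[0,0,0,0,4.4]]])

```text
clock: 2.1
tool_pos: [0.5521, 0.1298, 0.2458]
orientation: [-180.0, -0.0, 176.8]
force: [-0.8, -0.2, 0.7]
opening: 0.044
gripper_force: 0.0
```

```bash
python3 - <<'E'
from h import *
o=st();c=cam("wrist");p,d=viewer.snapshot("wrist");cv2.imwrite("pics/w1.png",p);print(c[1],c[2].round(3).tolist())
P=points(c,d)
for k in("red","blue","green"):
    m=mask(p,k);t=m&(abs(P[...,2]-.07)<.004)
    if t.sum()<50: print(k,m.sum(),t.sum());continue
    v,u=np.nonzero(t);q=onplane(c,np.c_[u,v],.07)[:,:2].astype(np.float32);print(k,t.sum(),np.median(P[t][:,2]).round(4),u.min(),u.max(),v.min(),v.max(),cv2.minAreaRect(q))
E
```

```text
2.1 [0.5521 0.1298 0.2458] [-1.7997e+02 -4.0000e-02  1.7675e+02] F [-0.8 -0.2  0.7] open 0.044 g 0.0 J [  33.     8.8   -8.7   -0.   -72.6 -126.2]
[0.4887022  0.13273464 0.4340974 ] [[0.058, 0.968, 0.243], [0.998, -0.056, -0.014], [-0.0, 0.244, -0.97]]
red 1312 0.0695 308 335 188 235 ((0.5526208877563477, 0.13465002179145813), (0.030032042413949966, 0.052821122109889984), 86.32772064208984)
blue 728 0.0693 360 377 188 236 ((0.5561695694923401, 0.18630240857601166), (0.01713676191866398, 0.05388863384723663), 86.20353698730469)
green 1053 0.0695 413 438 188 236 ((0.5598570108413696, 0.2496054768562317), (0.02485661953687668, 0.05388512834906578), 86.9297103881836)
```

View pics/w1.png

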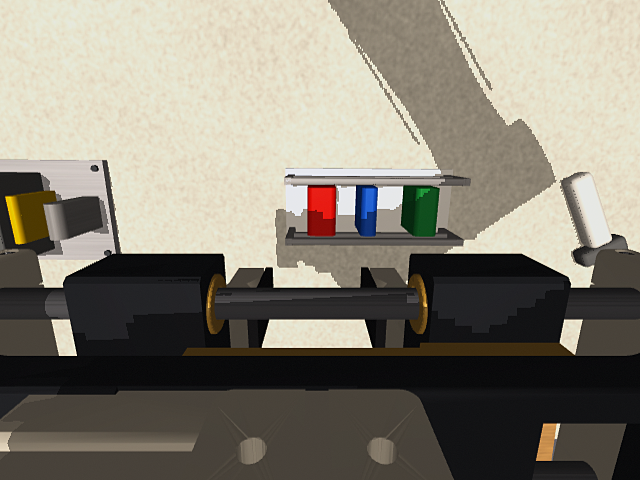

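Wrist view: the packers sit clear in the rack, with red at (321,211), blue at (368,212) and green at (421,211). Their sizes and heights agree with the top view. Next is the descent onto red.

Emit:
step_arm(moves=[[[0.05,0.4,-2.0,0,4.0],[0,0,-3.0,0,4.0],[0,0,-3.0,0,4.0],[0,0,-3.0,0,4.0],[0,0,-3.0,0,4.0],[0,0,-2.0,0,4.0],[0,0,-2.0,0,4.0],[0,0,-1.0,0,4.0],[0,0,0,0,4.0],[0,0,0,0,4.0]]])

```text
clock: 3.15
tool_pos: [0.5535, 0.134, 0.057]
orientation: [180.0, 0.1, 176.7]
force: [0.3, 0.6, -0.1]
opening: 0.0397
gripper_force: 0.0
```

Emit:
step_arm(moves=[[[0,0,-1.0,0,4.0],[0,0,-1.0,0,4.0],[0,0,-0.5,0,4.0],[0,0,0,0,4.0],[0,0,0,0,2.8],[0,0,0,0,2.8],[0,0,0,0,2.8],[0,0,0,0,2.8],[0,0,0,0,2.8],[0,0,0,0,2.8]]])

```text
clock: 4.15
tool_pos: [0.5531, 0.1343, 0.0312]
orientation: [180.0, 0.0, 176.8]
force: [-0.5, -0.1, 0.2]
opening: 0.0312
gripper_force: 30.0
```

Emit:
step_arm(moves=[[[0,0,1.0,0,2.8],[0,0,2.0,0,2.8],[0,0,3.0,0,2.8],[0,0,3.0,0,2.8],[0,-1.4,1.0,0,2.8],[0,-3.0,0,0,2.8],[0,-4.0,0,0,2.8],[0,-4.0,0,0,2.8],[0,-3.0,-1.0,0,2.8],[0,-1.0,-3.0,0,2.8]]])

```text
clock: 5.15
tool_pos: [0.5545, -0.0323, 0.0934]
orientation: [179.9, 0.3, 176.7]
force: [0.3, 0.4, -1.7]
opening: 0.0313
gripper_force: 30.0
```

Emit:
step_arm(moves=[[[0,0,-3.0,0,2.8],[0,0,-2.0,0,2.8],[0,0,-1.0,0,2.8],[0,0,-0.4,0,2.8],[0,0,0,0,2.8],[0,0,0,0,2.8]]])

```text
clock: 5.75
tool_pos: [0.5538, -0.0295, 0.0281]
orientation: [180.0, 0.1, 176.8]
force: [0.8, -0.9, -1.0]
opening: 0.0313
gripper_force: 30.0
```

Emit:
step_arm(moves=[[[0,0,-0.4,0,2.8],[0,0,-0.2,0,2.8],[0,0,0,0,2.8],[0,0,0,0,2.8]]])

```text
clock: 6.15
tool_pos: [0.5531, -0.0297, 0.0212]
orientation: [180.0, 0.0, 176.8]
force: [0.5, 0.3, -0.7]
opening: 0.0315
gripper_force: 30.0
```

Emit:
step_arm(moves=[[[0,0,-0.05,0,2.8],[0,0,0,0,2.8],[0,0,0,0,4.5],[0,0,0,0,4.5],[0,0,0,0,4.5],[0,0,0,0,4.5],[0,0,0,0,4.5],[0,0,0,0,4.5]]])

```text
clock: 6.95
tool_pos: [0.553, -0.0298, 0.0205]
orientation: [-180.0, -0.0, 176.7]
force: [-0.8, 0.7, -0.6]
opening: 0.045
gripper_force: 0.0
```

Emit:
step_arm(moves=[[[0,0,2.0,0,4.5],[0,0,3.0,0,6],[0,0,4.0,0,8],[0,0,4.0,0.13,8],[0,0,4.0,0.13,8],[0,0,4.0,0.13,8],[0,0,2.0,0.13,8],[0,0,0,0.13,8],[0,0,0,0.13,8],[0,0,0,0.13,8]]])

```text
clock: 7.95
tool_pos: [0.5529, -0.0297, 0.2508]
orientation: [-180.0, 0.0, -130.8]
force: [-0.3, 0.1, 0.1]
opening: 0.0801
gripper_force: 0.0
```

Emit:
step_arm(moves=[[[0,0,0,0.13,8],[0,0,0,0.13,8],[0,0,0,0.13,8],[0,0,0,0.13,8],[0,0,0,0.14,8],[0,0,0,0,8],[0,0,0,0,8],[0,0,0,0,8]]])

```text
clock: 8.75
tool_pos: [0.5529, -0.0298, 0.2505]
orientation: [180.0, -0.0, -93.5]
force: [1.1, -0.3, 0.0]
opening: 0.0802
gripper_force: 0.0
```

```bash
cat > see.py <<'E'
from h import *
import sys
def go(name,zs):
    o=st();c=cam("wrist");p,d=viewer.snapshot("wrist");cv2.imwrite(f"pics/{name}.png",p);np.savez(f"{name}.npz",p=p,d=d)
    P=points(c,d)
    for k,z in zs.items():
        t=mask(p,k)&(abs(P[...,2]-z)<.004)
        if t.sum()<50: print(k,mask(p,k).sum(),t.sum());continue
        v,u=np.nonzero(t);q=onplane(c,np.c_[u,v],z)[:,:2].astype(np.float32);print(k,t.sum(),np.median(P[t][:,2]).round(4),u.min(),u.max(),v.min(),v.max(),cv2.minAreaRect(q))
if __name__=="__main__": go(sys.argv[1],{a.split("=")[0]:float(a.split("=")[1]) for a in sys.argv[2:]})
E
python3 see.py w2 red=.06 yellow=.07
```

```text
8.75 [ 0.5529 -0.0298  0.2505] [179.99  -0.   -93.48] F [ 1.1 -0.3  0. ] open 0.0802 g 0.0 J [ 17.2   7.3  -9.8  -0.  -72.9 -20.7]
red 1221 0.0595 295 341 198 224 ((0.552954912185669, -0.030059058219194412), (0.030279360711574554, 0.053370293229818344), 86.44889831542969)
yellow 648 0.0689 291 344 29 41 ((0.5426885485649109, -0.20807720720767975), (0.010639496147632599, 0.052680548280477524), 86.45216369628906)
```

View pics/w2.png

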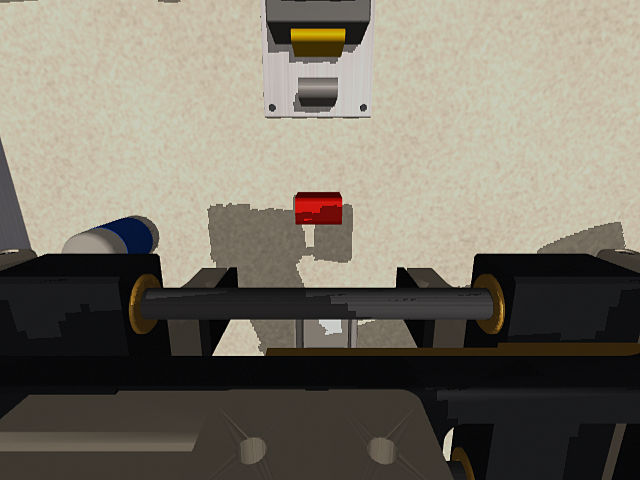

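Red stands upright on the bench at pixel (318,208), and the gap lies ahead with yellow at (318,41). I'll take red by its ends.

Emit:
step_arm(moves=[[[0,0,-3.0,0.002,8],[0,0,-4.0,0,8],[0,0,-4.0,0,8],[0,0,-4.0,0,8],[0,0,-3.0,0,8],[0,0,-2.0,0,8],[0,0,-1.5,0,8],[0,0,-1.0,0,8],[0,0,0,0,8],[0,0,0,0,8]]])

```text
clock: 9.8
tool_pos: [0.5534, -0.0297, 0.026]
orientation: [-180.0, -0.0, -93.2]
force: [0.4, -0.3, -0.1]
opening: 0.0801
gripper_force: 0.0
```

Emit:
step_arm(moves=[[[0,0,0,0,5],[0,0,0,0,5],[0,0,0,0,5],[0,0,0,0,5],[0,0,0,0,5],[0,0,0,0,5],[0,0,0,0,5],[0,0,0,0,5]]])

```text
clock: 10.6
tool_pos: [0.553, -0.0298, 0.0259]
orientation: [-180.0, -0.0, -93.2]
force: [-3.0, 0.8, 4.8]
opening: 0.0531
gripper_force: 30.0
```

Emit:
step_arm(moves=[[[0,0,1.0,0,5],[0,0,2.0,0,5],[0,0,3.0,0,5],[0,0,3.0,0,5],[-0.2,-2.0,3.0,0,5],[-0.2,-2.0,2.0,0,5],[-0.3,-2.0,1.0,0,5],[0,0,0,0,5],[0,0,0,0,5],[0,0,0,0,5]]])

```text
clock: 11.6
tool_pos: [0.5457, -0.0894, 0.175]
orientation: [179.9, 0.0, -93.2]
force: [-0.1, -0.6, -1.1]
opening: 0.0533
gripper_force: 30.0
```

```bash
python3 see.py w3 red=.195 yellow=.07; python3 - <<'E'
from h import *
c=cam("wrist");f=np.load("w3.npz");P=points(c,f["d"])
t=(abs(P[...,2]-.08)<.0025)&(P[...,1]<-.13)&(abs(P[...,0]-.545)<.07)
n,l,s,_=cv2.connectedComponentsWithStats(t.astype(np.uint8))
for i in range(1,n):
    if s[i,4]>40:
        q=P[l==i]; print(s[i],q.min(0).round(4),q.max(0).round(4),cv2.minAreaRect(q[:,:2].astype(np.float32)))
a=np.deg2rad(-3.3);ex=np.array([np.cos(a),np.sin(a)]);ey=np.array([-np.sin(a),np.cos(a)])
L=(P[...,:2]-[.5437,-.1906])@np.c_[ex,ey]
for x in(-12,0,12):   # profile along cradle y
    m=(abs(L[...,0]*1e3-x)<2)&(abs(L[...,1])<.06)&(P[...,2]<.1)
    q=np.c_[L[m][:,1]*1e3,P[m][:,2]*1e3];q=q[q[:,0].argsort()];print(x,[tuple(r) for r in q[::max(1,len(q)//45)].round(0).astype(int).tolist()])
E
```

```text
11.6 [ 0.5457 -0.0894  0.175 ] [ 1.7995e+02  1.0000e-02 -9.3180e+01] F [-0.1 -0.6 -1.1] open 0.0533 g 30.0 J [ 11.   10.  -16.6  -0.  -63.4 -14.2]
red 438 0.1951 265 368 248 253 ((0.5466130971908569, -0.1053328886628151), (0.002746043261140585, 0.05432281643152237), 86.72883605957031)
yellow 950 0.0689 281 347 77 92 ((0.5426244735717773, -0.20890159904956818), (0.011301076039671898, 0.05382265895605087), 86.7532958984375)
[ 248    0  133   73 9337] [ 0.49   -0.2685  0.0775] [ 0.5915 -0.2136  0.0825] ((0.5406720638275146, -0.24087928235530853), (0.04971541836857796, 0.09999650716781616), 86.6583251953125)
[290 138  49  19 712] [ 0.5255 -0.1671  0.0775] [ 0.5657 -0.1516  0.0817] ((0.5455769896507263, -0.15957346558570862), (0.014373180456459522, 0.03976824879646301), 86.77405548095703)
-12 [(-60, 80), (-58, 80), (-56, 81), (-54, 80), (-52, 80), (-50, 80), (-48, 81), (-46, 81), (-44, 79), (-42, 80), (-41, 79), (-39, 80), (-37, 79), (-35, 80), (-34, 79), (-32, 78), (-30, 80), (-28, 79), (-26, 66), (-26, 79), (-24, 68), (-21, 69), (-19, 70), (-17, 69), (-15, 67), (-13, 51), (-13, 23), (-1
[... 503 characters left out ...]
 10), (-8, 10), (-4, 9), (0, 9), (3, 10), (7, 10), (11, 10), (14, 8), (17, 11), (23, 76), (26, 78), (29, 79), (31, 79), (33, 79), (36, 79), (38, 78), (41, 73), (45, 9), (49, 9), (54, 0), (57, -1)]
12 [(-60, 81), (-58, 81), (-56, 81), (-54, 81), (-52, 81), (-50, 81), (-48, 80), (-46, 81), (-44, 80), (-42, 79), (-40, 80), (-37, 80), (-36, 79), (-34, 78), (-32, 79), (-31, 79), (-28, 80), (-27, 80), (-26, 66), (-26, 68), (-22, 69), (-20, 69), (-17, 68), (-15, 67), (-13, 33), (-13, 15), (-13, 40), (-12, 9), (-9, 11), (-5, 12), (-2, 10), (2, 10), (6, 10), (10, 9), (13, 8), (16, 12), (23, 75), (25, 78), (28, 79), (31, 79), (33, 80), (37, 78), (39, 76), (43, 8), (47, 9), (51, 10), (56, 0), (59, -2)]
```

View pics/w3.png

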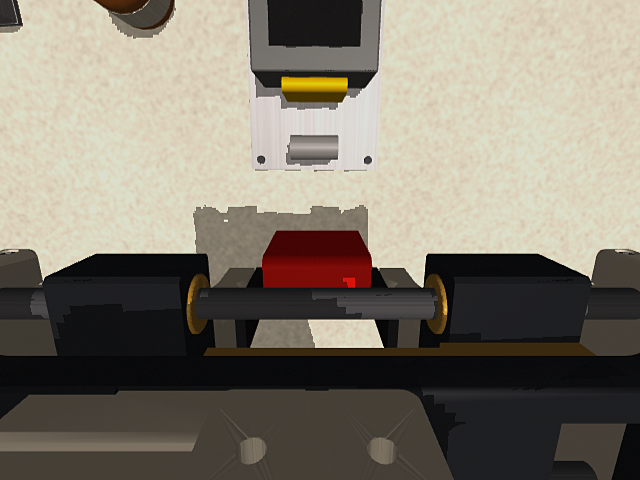

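Wrist view: red is held squarely at (318,260), the stop is at (314,148), yellow at (315,88), and the block edge at about row 73. The top and wrist views differ by about 2 mm in y, so I'll look again from nearly above the gap.

Emit:
step_arm(moves=[[[0,0,3.0,0,5],[0,-1.5,3.0,0,5],[0,-2.0,3.0,0,5],[0,-2.0,0,0,5],[0,-2.0,0,0,5],[0,0,0,0,5],[0,0,0,0,5],[0,0,0,0,5]]])

```text
clock: 12.45
tool_pos: [0.546, -0.164, 0.2651]
orientation: [179.9, 0.0, -93.1]
force: [0.0, -0.5, -0.5]
opening: 0.0534
gripper_force: 30.0
```

```bash
python3 see.py w4 yellow=.07; python3 - <<'E'
from h import *
c=cam("wrist");f=np.load("w4.npz");p=f["p"];P=points(c,f["d"])
cv2.imwrite("pics/w4c.png",cv2.resize(p[130:290,220:420],None,fx=4,fy=3.7,interpolation=cv2.INTER_NEAREST)[:600])
u=round(float(np.median(np.nonzero(mask(p,"yellow"))[1])));print("u",u)
for v in range(150,262,1): 
    q=[onplane(c,(u,v),z)[0,1]*1e3 for z in(.08,.07,.01)]
    print(v,p[v,u].tolist(),(P[v,u]*1e3).round(1).tolist(),np.round(q,1).tolist())
E
```

```text
12.45 [ 0.546  -0.164   0.2651] [179.95   0.   -93.14] F [ 0.  -0.5 -0.5] open 0.0534 g 30.0 J [  2.9   8.5  -6.5  -0.  -75.   -6.1]
yellow 428 0.069 295 342 165 174 ((0.5426943898200989, -0.21096178889274597), (0.00998010765761137, 0.053264468908309937), 86.77925109863281)
u 319
150 [126, 133, 138] [541.2, -232.1, 80.2] [-232.1, -232.2, -232.5]
151 [125, 132, 136] [541.2, -231.1, 80.3] [-231.1, -231.1, -231.3]
152 [126, 131, 137] [541.3, -230.0, 80.9] [-230.0, -230.0, -230.0]
153 [124, 132, 136] [541.4, -229.0, 80.2] [-229.0, -229.0, -228.8]
154 [126, 132, 136] [541.4, -227.9, 80.0] [-227.9, -227.9, -227.5]
155 [125, 133, 136] [541.5, -226.9, 79.5] [-226.9, -226.8, -226.3]
156 [125, 133, 136] [541.5, -225.8, 79.0] [-225.8, -225.7, -225.0]
157 [125, 132, 135] [541.6, -224.7, 78.3] [-224.8, -224.6, -223.8]
158 [126, 132, 135] [541.6, -223.7, 80.3] [-223.7, -223.5, -222.5]
159 [124, 130, 135] [541.7, -222.6, 80.2] [-222.6, -222.4, -221.3]
160 [126, 131, 136] [541.8, -221.6, 80.7] [-221.6, -221.4, -220.0]
161 [126, 129, 136] [541.8, -220.5, 79.0] [-220.5, -220.3, -218.7]
162 [129, 132, 
[... 5739 characters left out ...]
-116.2, -98.4]
251 [4, 4, 74] [545.7, -180.0, 286.9] [-118.0, -115.0, -97.0]
252 [4, 6, 75] [545.7, -179.9, 288.1] [-116.8, -113.7, -95.5]
253 [4, 5, 74] [545.7, -179.9, 290.0] [-115.5, -112.5, -94.1]
254 [4, 5, 74] [545.7, -179.7, 291.0] [-114.3, -111.2, -92.6]
255 [6, 9, 79] [545.7, -179.8, 293.2] [-113.1, -110.0, -91.2]
256 [3, 7, 89] [545.8, -179.4, 293.4] [-111.9, -108.7, -89.7]
257 [5, 7, 98] [545.8, -179.5, 295.4] [-110.6, -107.4, -88.3]
258 [5, 6, 103] [545.8, -179.2, 296.0] [-109.4, -106.2, -86.8]
259 [4, 9, 108] [545.8, -178.7, 296.1] [-108.2, -104.9, -85.3]
260 [4, 7, 114] [545.8, -178.4, 296.8] [-106.9, -103.7, -83.9]
261 [5, 9, 118] [545.9, -177.9, 296.7] [-105.7, -102.4, -82.4]
```

View pics/w4c.png

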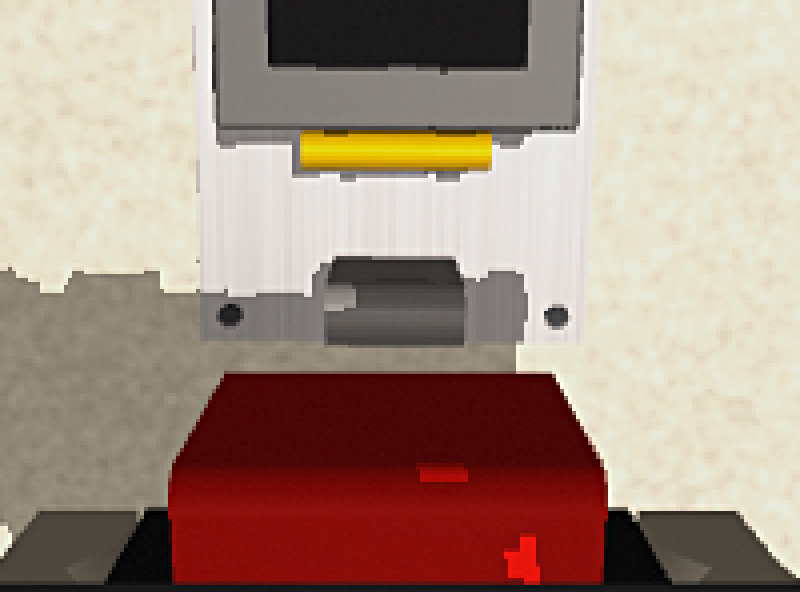

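The crop shows the clear gap floor between yellow (about row 175) and the stop face (about row 199), with held red below. The measured gap is 47.2 mm, as it should be. Red's face reads at TCP −15.9 mm, so the wrist view can be trusted. I'll move over the gap centre (y ≈ −0.187) and look again close up.

Emit:
step_arm(moves=[[[-0.1,-1.2,0,0,5],[-0.1,-1.1,0,0,5],[0,0,-2.0,0,5],[0,0,-3.0,0,5],[0,0,-3.0,0,5],[0,0,-3.0,0,5],[0,0,-2.0,0,5],[0,0,-1.5,0,5],[0,0,0,0,5],[0,0,0,0,5]]])

```text
clock: 13.5
tool_pos: [0.5442, -0.1883, 0.1209]
orientation: [180.0, -0.0, -93.2]
force: [0.3, 0.0, -0.1]
opening: 0.0532
gripper_force: 30.0
```

```bash
cat > prof.py <<'E'
from h import *
import sys
n=sys.argv[1]; o=st();c=cam("wrist");p,d=viewer.snapshot("wrist");cv2.imwrite(f"pics/{n}.png",p);P=points(c,d)*1e3
np.savez(f"{n}.npz",p=p,d=d)
yel=mask(p,"yellow");red=mask(p,"red",100,30)
v,u=np.nonzero(yel);print("yellow u",u.min(),u.max(),"v",v.min(),v.max(),"x",np.percentile(P[yel][:,0],[2,98]).round(1))
for uu in (int(u.min())+8,int(np.median(u)),int(u.max())-8):
    a=P[:,uu]; y=yel[:,uu]; r=red[:,uu]; fy=y&(a[:,2]<60)&(a[:,2]>15)
    fr=r&(a[:,2]>o["tool_pos"][2]*1e3-24)&(a[:,2]<o["tool_pos"][2]*1e3+25)
    b=(abs(a[:,2]-80)<2.5)&(np.arange(480)<=v.max())
    vy=np.nonzero(y)[0]
    print("x",a[vy,0].mean().round(1),"yellow face y",np.median(a[fy,1]).round(1) if fy.any() else None,fy.sum(),"yellow last",vy.max(),onplane(c,(uu,vy.max()+.5),.064)[0,1].round(4),
     "red -y face",np.median(a[fr,1]).round(1) if fr.any() else None,fr.sum(),"block edge",onplane(c,(uu,np.nonzero(b)[0].max()+.5),.08)[0,1].round(4) if b.any() else None)
E
python3 prof.py w5
```

```text
13.5 [ 0.5442 -0.1883  0.1209] [ 1.7999e+02 -2.0000e-02 -9.3180e+01] F [ 0.3  0.  -0.1] open 0.0532 g 30.0 J [  0.4  14.8 -18.    0.  -57.2  -3.6]
yellow u 283 356 v 208 220 x [516.7 568.5]
x 563.3 yellow face y None 0 yellow last 220 -0.2059 red -y face -205.2 24 block edge -0.2182
x 542.9 yellow face y None 0 yellow last 220 -0.2047 red -y face -204.3 22 block edge -0.2171
x 521.7 yellow face y None 0 yellow last 220 -0.2035 red -y face -203.4 21 block edge -0.216
```

View pics/w5.png

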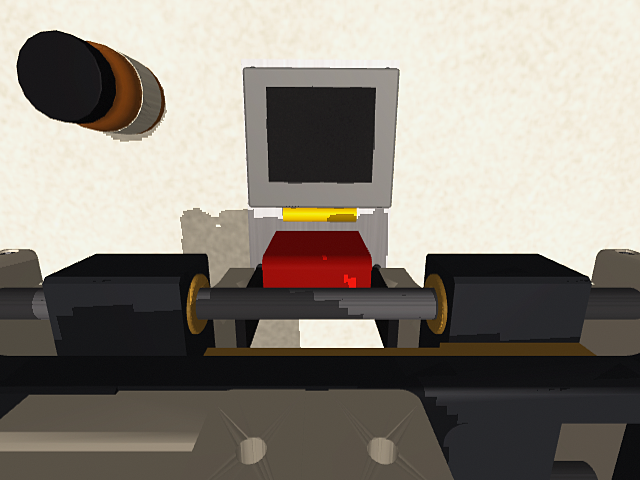

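Red hangs just over the gap at (318,260), with yellow at (320,214) beyond it. Red needs about +1.1 mm in y to split the clearance.

Emit:
step_arm(moves=[[[0,0.12,0,0,5],[0,0,-1.0,0,5],[0,0,-1.0,0,5],[0,0,0,0,5],[0,0,0,0,5],[0,0,0,0,5]]])

```text
clock: 14.15
tool_pos: [0.5442, -0.1866, 0.1007]
orientation: [-180.0, -0.0, -93.2]
force: [0.5, -0.7, -1.2]
opening: 0.0533
gripper_force: 30.0
```

Emit:
step_arm(moves=[[[0,-0.06,0,0,5],[0,0,-0.4,0,5],[0,0,-0.4,0,5],[0,0,-0.4,0,5],[0,0,0,0,5],[0,0,0,0,5]]])

```text
clock: 14.75
tool_pos: [0.5439, -0.1872, 0.0883]
orientation: [180.0, -0.0, -93.2]
force: [0.6, 0.0, -1.5]
opening: 0.0528
gripper_force: 30.0
```

Bottom is at about 62 mm with no contact. Going on down.

Emit:
step_arm(moves=[[[0,0,-0.5,0,5],[0,0,-0.5,0,5],[0,0,-0.5,0,5],[0,0,0,0,5],[0,0,0,0,5]]])

```text
clock: 15.25
tool_pos: [0.5439, -0.1872, 0.0733]
orientation: [180.0, -0.0, -93.2]
force: [0.7, 0.3, -0.9]
opening: 0.0535
gripper_force: 30.0
```

Emit:
step_arm(moves=[[[0,0,-0.5,0,5],[0,0,-0.5,0,5],[0,0,-0.5,0,5],[0,0,0,0,5],[0,0,0,0,5]]])

```text
clock: 15.75
tool_pos: [0.5439, -0.1872, 0.0583]
orientation: [180.0, -0.0, -93.2]
force: [-0.6, 0.4, -1.0]
opening: 0.0533
gripper_force: 30.0
```

Free of contact; 22 mm to the floor.

Emit:
step_arm(moves=[[[0,0,-0.5,0,5],[0,0,-0.5,0,5],[0,0,-0.5,0,5],[0,0,-0.4,0,5],[0,0,0,0,5],[0,0,0,0,5]]])

```text
clock: 16.35
tool_pos: [0.544, -0.1872, 0.0394]
orientation: [180.0, -0.0, -93.2]
force: [0.9, 0.4, -0.6]
opening: 0.0533
gripper_force: 30.0
```

Emit:
step_arm(moves=[[[0,0,-0.1,0,5],[0,0,-0.1,0,5],[0,0,-0.08,0,5],[0,0,0,0,5],[0,0,0,0,5]]])

```text
clock: 16.85
tool_pos: [0.544, -0.1872, 0.0368]
orientation: [-180.0, -0.0, -93.2]
force: [0.3, 0.9, -0.6]
opening: 0.0532
gripper_force: 30.0
```

Emit:
step_arm(moves=[[[0,0,-0.05,0,5],[0,0,-0.05,0,5],[0,0,0,0,5],[0,0,0,0,5]]])

```text
clock: 17.25
tool_pos: [0.544, -0.1872, 0.0359]
orientation: [-180.0, -0.0, -93.2]
force: [-2.1, 0.4, 2.5]
opening: 0.053
gripper_force: 30.0
```

Floor contact (z force turned positive, +2.5 N). Release and lift.

Emit:
step_arm(moves=[[[0,0,0,0,6.5],[0,0,0,0,7.5],[0,0,0,0,7.5],[0,0,0,0,7.5],[0,0,0,0,7.5],[0,0,0,0,7.5]]])

```text
clock: 17.85
tool_pos: [0.544, -0.1871, 0.0357]
orientation: [180.0, 0.0, -93.2]
force: [0.2, 0.4, -0.3]
opening: 0.0752
gripper_force: 0.0
```

Emit:
step_arm(moves=[[[0,0,1.0,0,7.5],[0,0,2.0,0,7.5],[0,0,4.0,0,7.5],[0,0,4.0,0,7.5],[0,0,4.0,0,7.5],[0,2.0,4.0,0,7.5],[0,2.0,2.0,0,7.5],[0,0,0,0,7.5],[0,0,0,0,7.5]]])

```text
clock: 18.75
tool_pos: [0.544, -0.1467, 0.2467]
orientation: [-179.9, 0.0, -93.1]
force: [0.5, -0.5, -0.5]
opening: 0.0752
gripper_force: 0.0
```

```bash
python3 see.py w6 red=.07 yellow=.07; python3 - <<'E'
from h import *
p,d=viewer.snapshot("top");c=cam("top");P=points(c,d)
for k in("green","blue"):
    t=mask(p,k)&(P[...,2]>.063);t[:,:190]=0;t[:,300:]=0;t[:215]=0
    v,u=np.nonzero(t);print(k,onplane(c,np.c_[u,v],.07).mean(0).round(4))
E
```

```text
18.75 [ 0.544  -0.1467  0.2467] [-1.7991e+02  3.0000e-02 -9.3120e+01] F [ 0.5 -0.5 -0.5] open 0.0752 g 0.0 J [  4.8   8.3  -9.1  -0.  -72.5  -7.9]
red 1417 0.0695 290 339 162 190 ((0.5459111928939819, -0.18782201409339905), (0.029844507575035095, 0.05337652936577797), 86.80963897705078)
yellow 521 0.0688 292 341 150 160 ((0.5425551533699036, -0.2098437249660492), (0.010340036824345589, 0.05227472260594368), 86.80199432373047)
green [nan nan nan]
blue [nan nan nan]<stdin>:5: RuntimeWarning: Mean of empty slice.
  ret = um.true_divide(
```

View pics/w6.png

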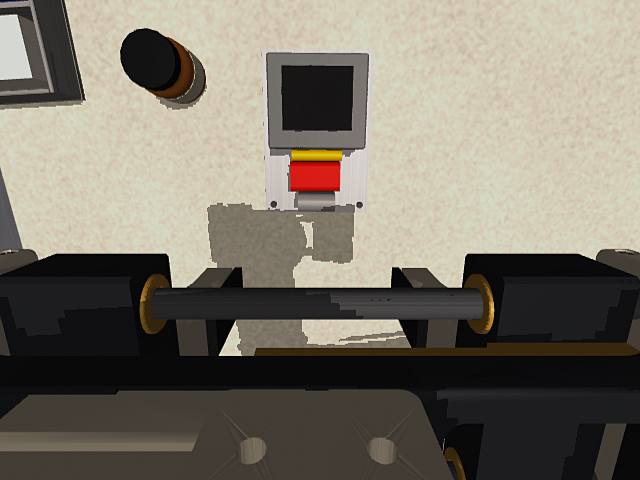

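Red (315,176) stands between yellow (316,155) and the stop, with both tops at 69–70 mm. The arm hides the rack from the top camera, so I'll check it from the side before handing in.

```bash
python3 - <<'E'
from h import *
from plant import close_job
ok=0
for n in("side","top"):
    p,d=viewer.snapshot(n);P=points(cam(n),d)
    for k in("green","blue"):
        t=mask(p,k,100,30)&(P[...,2]>.064)&(P[...,2]<.074)&(abs(P[...,0]-.555)<.06)&(abs(P[...,1]-.2)<.09)
        if t.sum()>20: print(n,k,t.sum(),P[t].mean(0).round(4),np.ptp(P[t],axis=0).round(3)); ok+=1
    print(n, ok)
E
```

```text
side green 112 [0.5558 0.2492 0.0685] [0.057 0.029 0.009]
side blue 88 [0.5514 0.1855 0.0684] [0.055 0.021 0.008]
side 2
top 2
```

```bash
python3 -c "
from plant import close_job
print(close_job())"
```

```text
the job is handed in; nothing more can be done
None
```

I put the red 32 mm packer in the gap beside the yellow 12 mm one; both stand at full height (tops about 70 mm), the blue and green packers are still upright in the rack, and the job is handed in (no verdict shown).

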